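# Sort sample tubes by length into row trays and cull the kinked one

## Task

Sort the four look-alike tubes lying on the white paper: lay each of the three straight ones flat and lengthwise in the white tray whose length it fits, beside the tube already stored there (the tubes already in the trays stay in their trays), and put the kinked one in the red reject bin. Leave the bottles, the jar and the stack of dishes standing where they are.

Things in the scene. Friction and masses are not known exactly. Their poses are not given: they have to be found in the camera images.
- tube_90: Square-section tube lying on its side on white bench paper (tube axis 15 mm above the bench, lying in no fixed order): pink body 26 mm square, round blue cap 26 mm across filling the last 22 mm at +x; 90 mm long with cap. Origin at its middle, on its axis; x along the tube to the cap. 0.03 to 0.1 kg, firm, does not roll.
- tube_115: Square-section tube lying on its side on white bench paper (tube axis 15 mm above the bench, lying in no fixed order): pink body 26 mm square, round blue cap 26 mm across filling the last 22 mm at +x; 115 mm long with cap. Origin at its middle, on its axis; x along the tube to the cap. 0.03 to 0.1 kg, firm, does not roll.
- tube_140: Square-section tube lying on its side on white bench paper (tube axis 15 mm above the bench, lying in no fixed order): pink body 26 mm square, round blue cap 26 mm across filling the last 22 mm at +x; 140 mm long with cap. Origin at its middle, on its axis; x along the tube to the cap. 0.03 to 0.1 kg, firm, does not roll.
- tube_kinked: The reject: a tube of the same make (26 mm square, blue cap) kinked in the middle by 0.55 rad (31 degrees) and lying flat on the bench paper. Origin at the kink, on the axis; the 57.5 mm foot half runs straight along -x, the 57.5 mm capped half runs off at 0.55 rad from +x towards +y.
- kinked_grip (a point): Point on the straight foot half of the kinked tube, 28 mm from the kink, on its axis: a good place to grip; x along that half.
- stored_90: Tube of the same make (26 mm square), 90 mm long, already stored in the row for 90 mm tubes, on the tray's -y side (about 26 mm off centre). Origin at its middle on its axis, x along the tube to the cap. It must end in the same tray; it may shift a little.
- stored_115: Tube of the same make (26 mm square), 115 mm long, already stored in the row for 115 mm tubes, on the tray's +y side (about 26 mm off centre). Origin at its middle on its axis, x along the tube to the cap. It must end in the same tray; it may shift a little.
- stored_140: Tube of the same make (26 mm square), 140 mm long, already stored in the row for 140 mm tubes, on the tray's +y side (about 26 mm off centre). Origin at its middle on its axis, x along the tube to the cap. It must end in the same tray; it may shift a little.
- row_90: Fixed white tray for 90 mm tubes, inside 104 mm long (x) by 96 mm wide (y), floor and walls 4 mm, 12 mm high, on a 2 mm black mat: floor 6 mm, wall tops 14 mm above the bench. Origin at centre of underside. Takes two tubes side by side along x, at y = -26 and +26 mm. The trays stand side by side, about 112 mm apart, in any order. It already holds one tube (stored_90).
- row_115: Fixed white tray for 115 mm tubes, inside 129 mm long (x) by 96 mm wide (y), floor and walls 4 mm, 12 mm high, on a 2 mm black mat: floor 6 mm, wall tops 14 mm above the bench. Origin at centre of underside. Takes two tubes side by side along x, at y = -26 and +26 mm. The trays stand side by side, about 112 mm apart, in any order. It already holds one tube (stored_115).
- row_140: Fixed white tray for 140 mm tubes, inside 154 mm long (x) by 96 mm wide (y), floor and walls 4 mm, 12 mm high, on a 2 mm black mat: floor 6 mm, wall tops 14 mm above the bench. Origin at centre of underside. Takes two tubes side by side along x, at y = -26 and +26 mm. The trays stand side by side, about 112 mm apart, in any order. It already holds one tube (stored_140).
- reject_bin: Fixed red open reject bin, outside 170 (x) by 108 (y) by 50 mm high, walls and floor 4 mm. Origin at the centre of its underside.
- amber_bottle: Bystander: amber bottle with black cap, 42 mm diameter, 75 mm high, standing among the tubes. Origin at the centre of its underside.
- white_jar: Bystander: white jar with red lid, 40 mm diameter, 50 mm high, standing among the tubes. Origin at the centre of its underside.
- dish_stack: Bystander: stack of small pale culture dishes, 40 mm diameter, 44 mm high, standing among the tubes. Origin at the centre of its underside.
- media_bottle: Bystander: crimson bottle with green cap, 60 mm diameter, 130 mm high, between the tubes and the trays on the robot's side. Origin at the centre of its underside.
Not all that is in view belongs to the job. What is shaped like the tube_140 but purple is not meant. What is shaped like the tube_kinked but orange is not meant.

How it is judged:
By the outcome, as a careful person would: the job done as asked, in the order asked, and still so for the second after the job is handed in, with the robot touching nothing.
It also fails if it takes over 69 s, if anything falls off the work surface, if the arm or the gripper's body presses on something with over 40 N, if the wrist force passes 120 N, or if a joint passes its speed limit or range.

## Robot

A 6-joint arm with a two-finger parallel gripper is mounted at the origin on the work surface. World frame = base frame: x ahead of the robot, y to its left, z up, the work surface at z = 0. Lengths are in m, angles in degrees, forces in N, time in s.
With the tool pointing down it reaches from about 0.25 to 0.725 m from the base axis. Payload 9.7 kg.
Tool frame: the origin (TCP) lies midway between the tips of the shut fingers; the grasp point (between the pads) lies 19 mm behind it; z points along the fingers, y is the line along which they close (so a half turn about z gives the same grasp; the last joint's range is limited). The gripper opens to 85 mm and grips with 20 to 120 N. Pads are 22 mm wide; open, the fingers measure 114 mm over their backs; the gripper's body (76 mm by 85 mm) begins 54 mm behind the grasp point. The pads swing forward as they close: fully open they stand 13 mm farther back than shut.
Start: joints at [-75.172, 4.979, 10.078, 95.1, 0, 90], TCP at [0.141, -0.532, 0.231] pointing down, gripper open.
Joint ranges: [-179.16, 179.16], [-48.56, 103.87], [-65.8, 70.77], [-126.05, 130.52], [-82.76, 87.17], [-180, 180]. Speed limits (degrees/s): [127.2, 127.2, 147.25, 180, 180, 180].

## Interface

Orientations are given as [roll, pitch, yaw] about the fixed x, y, z axes, in that order (R = Rz(yaw) Ry(pitch) Rx(roll)).
In Python, from workcell import readout, imaging, bot, spotter gives the robot as it stands.
- The arm moves only by the shell command python3 -m jog 'ROWS' [FORCE]. ROWS is JSON, a list of rows, each an object with "rotation": the turn, a rotation vector about the world's x, y, z in degrees, a list of three; "translation": the shift along the world's x, y, z in mm, a list of three; "grip": the finger opening in mm, from 0 to 85.4. In form: [{"rotation": [wx, wy, wz], "translation": [dx, dy, dz], "grip": grip}, ...]. A call has 1 to 20 rows; each row is the pose to reach, as a shift and turn from the pose commanded when the call began; what a row does not reach only later rows make up. A row lasts 1/10 s, in which the tool goes at most 50 mm and 8.59 degrees, less where a joint would pass 70% of its speed; a pose out of reach is approached as far as the arm can. A call with a gripper value outside its range is refused whole. The fingers move at their own pace and stop on an object; FORCE is the grip in N (left out, the last holds). Time passes only in rows, so rows that repeat a pose let the fingers close. It gives the time, the measured TCP pose, the force, the opening and the grip force at its end, in the units of the state.
- readout.get_obs(): the state, without advancing time (a new reading comes with each control period).
- imaging.camera(name): name is "scene" or "top" or "wrist"; returns (picture, depth): 480x640x3 uint8, red, green, blue; 480x640 float32, m along the optical axis (not along the pixel's ray), 0 where there is no reading.
- imaging.camera_info(name): a dict with "vertical_fov" (degrees; the focal length in pixels is half the picture's height over the tangent of half this angle, whatever the lens; pixels are square), "cx", "cy" (the principal point, pixels), "extrinsics" (4x4, takes a point from camera to world coordinates); the wrist camera has in their place "tool_from_camera" (4x4, takes a point from camera to tool coordinates, whose origin is the TCP and whose axes are the flange's). Camera axes: x right, y down, z forward; pixel columns grow to the right and rows downward; lengths in m; the calibration is good to about 2 mm. A picture is of the moment at which its call begins: read the wrist's pose just before it. camera_info takes no time and is no camera call.
- bot.job_done(): hands the job in; it is judged then, once.
Trained networks look in the newest picture that a camera, given by its name, has taken for a name from the list of things; names that differ only in an ending like _2 or _b are one class to them, and where a whole thing is asked for, a point or a joint stands for the part that bears it (a point fixed in the world has none). Each returns a list of dicts, best first, with "confidence" (0 to 1); they miss things now and then, are a little off and sometimes report something else, mostly with a low value. They report only what shows in the picture. A call takes as long as a camera call. They do not tell look-alikes from the thing itself.
- spotter.spot_in(camera, target): "box" ([centre column, centre row, width, height] in pixels, round what is visible of it).
- spotter.mark_of(camera, target): "uv" ([column, row] in pixels: a listed point, or the origin of a listed thing).
The state is a dict: "time": time; "q": joint angles; "qd": joint speeds; "joint_efforts": joint torques, N m; "ee_pos": TCP position; "tcp_rot": TCP orientation; "wrist_force": force on the tool from outside, world axes, zero at the start; "torque": the same for the moment, N m; "opening": finger opening in m; "grasp_force": force on a finger pad.
Only numpy, scipy, OpenCV 4.12 (cv2) and the standard library are available. Lean on these libraries where they do the work, as an engineer would, in place of code of your own. Each camera call takes 0.05 s, during which the arm holds its last target. There are 200 camera calls.

## Working session

There is one attempt and no reset: what is moved stays moved. The work goes in short steps, Python scripts to look and compute and a shell command to move; the robot and the scene stay as the last step left them, time stands still between calls to the robot, and variables do not carry over. Pictures are saved under pics/ and viewed, at most 13 in all, crops included, and the job is handed in when it is done.

```bash
mkdir -p pics
cat > h.py <<'E'
import numpy as np, cv2
from workcell import readout, imaging, bot, spotter
def snap(n,f=None):
    p,d=imaging.camera(n)
    if f: cv2.imwrite('pics/'+f,p[:,:,::-1])
    return p,d
def world(n,u,v,d=None,z=None,):
    i=imaging.camera_info(n); f=240/np.tan(np.radians(i['vertical_fov']/2))
    r=np.array([(u-i['cx'])/f,(v-i['cy'])/f,1.]); T=np.array(i['extrinsics'])
    if z is not None:
        w=T[:3,:3]@r; d=(z-T[2,3])/w[2]
    return T[:3,:3]@(r*d)+T[:3,3]
E
python3 - <<'E'
from h import *
p,d=snap('top','top.png'); p2,d2=snap('scene','scene.png')
np.savez('t.npz',p=p,d=d,p2=p2,d2=d2)
print({k:np.round(v,3).tolist() for k,v in imaging.camera_info('top').items()})
for t in ['tube_90','tube_115','tube_140','tube_kinked','kinked_grip','row_90','row_115','row_140','reject_bin','media_bottle']:
    for r in spotter.mark_of('top',t)[:4]:
        print(t,np.round(r['uv']),round(r['confidence'],2),np.round(world('top',*r['uv'],z=.015),3))
print(readout.get_obs())
E
```

```text
{'vertical_fov': 45.287, 'cx': 327.895, 'cy': 239.599, 'extrinsics': [[-0.014, -0.978, 0.206, 0.135], [-1.0, 0.014, -0.002, -0.022], [-0.001, -0.206, -0.978, 1.483], [0.0, 0.0, 0.0, 1.0]]}
tube_90 [244. 298.] 0.89 [0.296 0.192 0.015]
tube_90 [402. 238.] 0.84 [ 0.446 -0.217  0.015]
tube_90 [434. 241.] 0.79 [ 0.438 -0.301  0.015]
tube_90 [451. 310.] 0.68 [ 0.258 -0.334  0.015]
tube_115 [244. 298.] 0.89 [0.296 0.192 0.015]
tube_115 [402. 238.] 0.84 [ 0.446 -0.217  0.015]
tube_115 [434. 241.] 0.79 [ 0.438 -0.301  0.015]
tube_115 [451. 310.] 0.68 [ 0.258 -0.334  0.015]
tube_140 [244. 298.] 0.89 [0.296 0.192 0.015]
tube_140 [402. 238.] 0.84 [ 0.446 -0.217  0.015]
tube_140 [434. 241.] 0.79 [ 0.438 -0.301  0.015]
tube_140 [451. 310.] 0.68 [ 0.258 -0.334  0.015]
tube_kinked [470. 237.] 0.74 [ 0.447 -0.396  0.015]
tube_kinked [516. 295.] 0.64 [ 0.292 -0.503  0.015]
kinked_grip [468. 249.] 0.87 [ 0.415 -0.389  0.015]
kinked_grip [510. 303.] 0.87 [ 0.273 -0.485  0.015]
row_90 [247. 221.] 0.86 [0.498 0.187 0.015]
row_90 [205. 220.] 0.81 [0.502 0.297 0.015]
row_90 [166. 214.] 0.72 [0.52  0.4   0.0
[... 341 characters left out ...]
. 219.] 0.16 [0.505 0.21  0.015]
{'time': 0.6, 'q': array([-7.51727605e+01,  4.97654095e+00,  1.00777415e+01,  9.50996661e+01,
       -5.61781364e-04,  9.00009360e+01]), 'qd': array([ 0.04343338, -0.086545  ,  0.07292669,  0.03147655, -0.11464296,
        0.07170259]), 'joint_efforts': array([ 1.55415137e-04, -5.19818616e+01,  4.64695930e+01,  1.15736457e-03,
       -5.04509364e-05, -1.61800625e-05]), 'ee_pos': array([ 0.14074259, -0.53167664,  0.23130255]), 'tcp_rot': array([1.79998466e+02, 5.61756296e-04, 1.48263035e+01]), 'wrist_force': array([ 0.04393947, -0.11684202,  0.61845868]), 'torque': array([0.02950138, 0.01447128, 0.02872389]), 'grasp_force': 0.0, 'opening': 0.08548501936238197}
```

View pics/top.png

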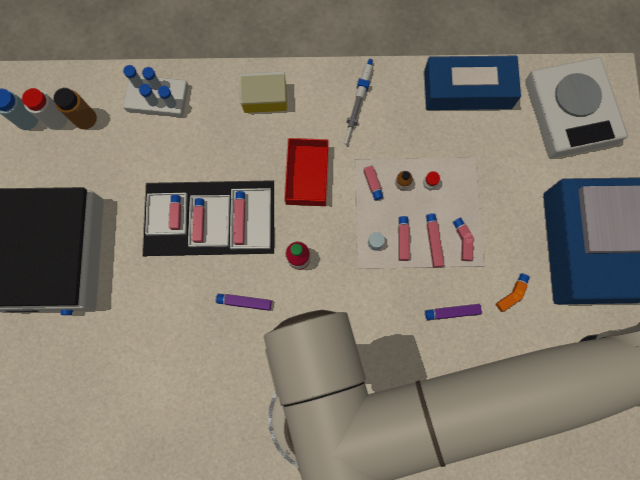

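View pics/scene.png

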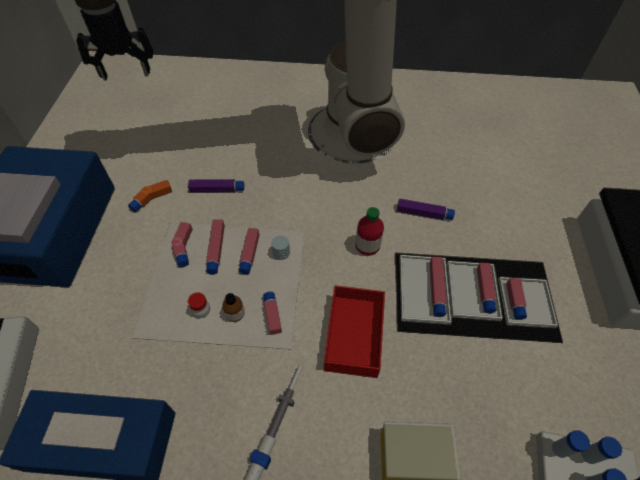

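The top view shows pink tubes at (373,182) short, (404,238) medium, (434,241) long, and the kinked one at (466,240). The purple decoys are at (244,302) and (453,312), and the orange one is at (514,294). The trays for 90, 115 and 140 are at about (166,214), (208,221) and (253,218), the bin is at (308,172), and the media bottle is at (298,255).

```bash
cat > meas.py <<'E'
from h import *
def lift(n,m,z):
    v,u=np.nonzero(m); return np.array([world(n,a,b,z=z)[:2] for a,b in zip(u,v)])
def tubes(n,p,z=0.028,roi=None):
    hs=cv2.cvtColor(p,cv2.COLOR_RGB2HSV); H,S,V=[hs[...,i].astype(int) for i in range(3)]
    pink=((H>165)|(H<8))&(S>70)&(S<175)&(V>110); blue=(H>95)&(H<125)&(S>140)&(V>60)
    k,l,st,c=cv2.connectedComponentsWithStats(pink.astype(np.uint8))
    for i in range(1,k):
        if st[i,4]<120: continue
        near=cv2.dilate((l==i).astype(np.uint8),np.ones((5,5)))>0
        kb,lb=cv2.connectedComponents(blue.astype(np.uint8))
        ids=set(lb[near&blue])-{0}; cap=np.isin(lb,list(ids))
        if cap.sum()>300 or not ids: continue
        P=lift(n,(l==i)|cap,z)*1000
        (cx,cy),(w,h),a=cv2.minAreaRect(P.astype(np.float32))
        B=lift(n,l==i,z)*1000; C=lift(n,cap,z)*1000
        d=C.mean(0)-B.mean(0)
        print('px',np.round(c[i]),'ctr',np.round([cx,cy],1),'size',np.round([w,h],1),'ang',round(a,1),'cap dir',round(np.degrees(np.arctan2(d[1],d[0])),1),'body',np.round(B.mean(0)),'cap',np.round(C.mean(0)))
E
python3 - <<'E'
from meas import *
t=np.load('t.npz'); p=t['p']; d=t['d']
tubes('top',p)
# trays: white regions inside mat; outer corner at wall top
roi=np.zeros(p.shape[:2],np.uint8); roi[180:258,143:276]=1
hs=cv2.cvtColor(p,cv2.COLOR_RGB2HSV)
m=((hs[...,2]>70)&(roi>0)).astype(np.uint8)
k,l,st,c=cv2.connectedComponentsWithStats(m)
for i in range(1,k):
    if st[i,4]>300:
        q=cv2.minAreaRect((lift('top',l==i,.014)*1000).astype(np.float32)); print('tray',st[i],np.round(np.r_[q[0],q[1],q[2]],1))
red=((hs[...,0]<6)|(hs[...,0]>175))&(hs[...,1]>200)
red=red.astype(np.uint8); red[:,340:]=0;red[:125]=0;red[215:]=0
q=cv2.minAreaRect((lift('top',red>0,.05)*1000).astype(np.float32)); print('bin',np.round(np.r_[q[0],q[1],q[2]],1))
for u,v in [(404,180),(432,180),(376,240),(297,250),(308,172)]: print(u,v,np.round(world('top',u,v,d[v,u]),3))
i=imaging.camera_info('wrist');print(np.round(i['tool_from_camera'],3),i['vertical_fov'])
b=[p[130:275,140:500]][0]; cv2.imwrite('pics/crop.png',cv2.resize(b,None,fx=2.2,fy=2.2,interpolation=cv2.INTER_CUBIC)[:,:,::-1])
E
```

```text
px [372. 178.] ctr [ 595.1 -145.9] size [92.5 28.8] ang 17.7 cap dir -163.9 body [ 607. -143.] cap [ 562. -156.]
px [238. 221.] ctr [506.6 208.5] size [ 25.8 139.8] ang 88.8 cap dir -2.7 body [496. 209.] cap [567. 205.]
px [174. 215.] ctr [524.7 377.3] size [24.7 86.5] ang 89.7 cap dir -1.8 body [513. 377.] cap [559. 376.]
px [197. 223.] ctr [499.8 315.5] size [ 25.9 112.8] ang 88.5 cap dir -3.2 body [491. 316.] cap [549. 312.]Traceback (most recent call last):
  File "<stdin>", line 3, in <module>
  File "meas.py", line 14, in tubes
    P=lift(n,(l==i)|cap,z)*1000
      ~~~~^^^^^^^^^^^^^^^^
  File "meas.py", line 3, in lift
    v,u=np.nonzero(m); return np.array([world(n,a,b,z=z)[:2] for a,b in zip(u,v)])
                                        ~~~~~^^^^^^^^^^^
  File "h.py", line 8, in world
    i=imaging.camera_info(n); f=240/np.tan(np.radians(i['vertical_fov']/2))
ValueError: time passes only in moves, steps and waits
```

```bash
sed -i 's/^def world/import functools\ninfo=functools.cache(imaging.camera_info)\ndef world/; s/i=imaging.camera_info(n); f/i=info(n); f/' h.py
python3 - <<'E'
from meas import *
t=np.load('t.npz'); p=t['p']; d=t['d']
tubes('top',p)
roi=np.zeros(p.shape[:2],np.uint8); roi[185:252,147:272]=1
hs=cv2.cvtColor(p,cv2.COLOR_RGB2HSV)
m=((hs[...,2]>70)&(roi>0)).astype(np.uint8)
k,l,st,c=cv2.connectedComponentsWithStats(m)
for i in range(1,k):
    if st[i,4]>300:
        q=cv2.minAreaRect((lift('top',l==i,.014)*1000).astype(np.float32)); print('tray',st[i],np.round(np.r_[q[0],q[1],q[2]],1))
red=((hs[...,0]<6)|(hs[...,0]>175))&(hs[...,1]>200)
red=red.astype(np.uint8); red[:,340:]=0;red[:125]=0;red[215:]=0;red[:,:275]=0
q=cv2.minAreaRect((lift('top',red>0,.05)*1000).astype(np.float32)); print('bin',np.round(np.r_[q[0],q[1],q[2]],1))
for u,v in [(404,180),(432,180),(376,240),(297,250),(308,172)]: print(u,v,np.round(world('top',u,v,d[v,u]),3))
i=info('wrist');print(np.round(i['tool_from_camera'],3),i['vertical_fov'])
b=p[130:275,140:500]; cv2.imwrite('pics/crop.png',cv2.resize(b,None,fx=2.2,fy=2.2,interpolation=cv2.INTER_CUBIC)[:,:,::-1])
E
```

```text
px [372. 178.] ctr [ 595.1 -145.9] size [92.5 28.8] ang 17.7 cap dir -163.9 body [ 607. -143.] cap [ 562. -156.]
px [238. 221.] ctr [506.6 208.5] size [ 25.8 139.8] ang 88.8 cap dir -2.7 body [496. 209.] cap [567. 205.]
px [174. 215.] ctr [524.7 377.3] size [24.7 86.5] ang 89.7 cap dir -1.8 body [513. 377.] cap [559. 376.]
px [197. 223.] ctr [499.8 315.5] size [ 25.9 112.8] ang 88.5 cap dir -3.2 body [491. 316.] cap [549. 312.]
px [435. 244.] ctr [ 439.  -299.5] size [137.   29.4] ang 5.4 cap dir 6.7 body [ 428. -301.] cap [ 499. -293.]
px [404. 242.] ctr [ 445.4 -221.1] size [ 25.8 109. ] ang 87.7 cap dir -0.3 body [ 434. -220.] cap [ 493. -221.]
px [467. 242.] ctr [ 440.6 -380.2] size [111.9  39.4] ang 11.2 cap dir 19.9 body [ 431. -382.] cap [ 484. -363.]
tray [ 188  188   83   61 4567] [507.4 234.2 215.7 163.3  89.6]
tray [ 147  192   40   43 1648] [522.3 401.2 114.4 104.7   0.9]
bin [620.3  29.2 105.2 179.5  86.4]
404 180 [ 0.591 -0.224  0.056]
432 180 [ 0.593 -0.297  0.049]
376 240 [ 0.436 -0.147  0.045]
297 250 [0.397 0.051 0.125]
308 172 [0.635 0.027 0.001]
[[ 0.    -0.956 -0.293  0.074]
 [ 1.     0.    -0.001 -0.001]
 [ 0.001 -0.293  0.956 -0.143]
 [ 0.     0.     0.     1.   ]] 65.25680914759212
```

View pics/crop.png

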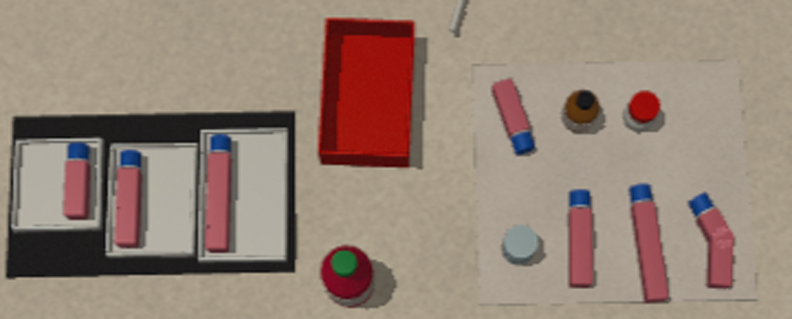

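Those choices match the descriptions: straight pink tubes by length, and the pink kinked one. I'll start with tube_140 and get the tray corners at the same time.

```bash
python3 -m jog '[{"rotation":[0,0,-2],"translation":[37,29,0],"grip":52},{"rotation":[0,0,-4],"translation":[74,58,0],"grip":52},{"rotation":[0,0,-6],"translation":[111,87,-10],"grip":52},{"rotation":[0,0,-8],"translation":[148,116,-40],"grip":52},{"rotation":[0,0,-8.8],"translation":[185,145,-70],"grip":52},{"rotation":[0,0,-8.8],"translation":[222,174,-100],"grip":52},{"rotation":[0,0,-8.8],"translation":[260,203,-120],"grip":52},{"rotation":[0,0,-8.8],"translation":[298,232,-140],"grip":52},{"rotation":[0,0,-8.8],"translation":[298,232,-145],"grip":52},{"rotation":[0,0,-8.8],"translation":[298,232,-145],"grip":52}]' 40
python3 - <<'E'
from h import *
print(readout.get_obs()['ee_pos'],readout.get_obs()['tcp_rot'])
for n,u0,u1,v0,v1 in [(90,145,186.8,192.7,234.5),(115,188.2,229.5,195,247.3),(140,230.5,271.4,188.2,249.1)]:
    print(n,[np.round(world('top',u,v,z=.014)[:2]*1000).tolist() for u,v in [(u0,v0),(u1,v0),(u1,v1),(u0,v1)]], np.round(world('top',(u0+u1)/2,(v0+v1)/2,z=.014)*1000))
# wrist view: tube_140 position check
o=readout.get_obs(); p,d=snap('wrist','w1.png'); i=imaging.camera_info('wrist')
from scipy.spatial.transform import Rotation as R
T=np.array(i['tool_from_camera']); f=240/np.tan(np.radians(i['vertical_fov']/2)); Rw=R.from_euler('xyz',o['tcp_rot'],degrees=True).as_matrix()
for r in spotter.mark_of('wrist','tube_140'):
    ray=Rw@T[:3,:3]@np.array([(r['uv'][0]-i['cx'])/f,(r['uv'][1]-i['cy'])/f,1]); c=o['ee_pos']+Rw@T[:3,3]
    print(r['uv'],r['confidence'],c+ray*(.015-c[2])/ray[2])
E
```

```text
time: 1.6
ee_pos: [0.4396, -0.2973, 0.0841]
tcp_rot: [-179.9, 0.1, 6.2]
wrist_force: [-0.1, 0.3, 0.5]
opening: 0.0523
grasp_force: 0.0
[ 0.43955062 -0.29732131  0.08406145] [-1.79863552e+02  1.29488785e-01  6.23153231e+00]
90 [[580.0, 460.0], [578.0, 349.0], [464.0, 345.0], [466.0, 454.0]] [521. 402.  14.]
115 [[572.0, 345.0], [570.0, 235.0], [428.0, 232.0], [430.0, 340.0]] [499. 288.  14.]
140 [[589.0, 233.0], [587.0, 124.0], [422.0, 123.0], [424.0, 229.0]] [505. 177.  14.]
[195.9, 225.3] 0.82 [ 0.44764655 -0.22115214  0.015     ]
[330.0, 254.9] 0.77 [ 0.4379788  -0.30142064  0.015     ]
```

View pics/w1.png

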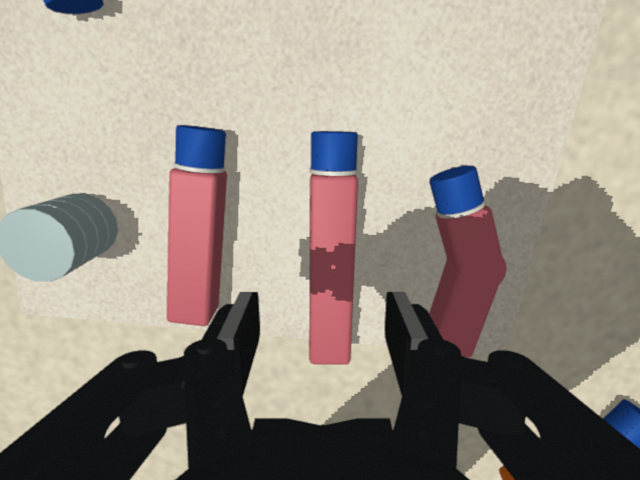

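The wrist view shows the long pink tube between the fingers at (332,255), and the straight 115 at (196,225) and the kinked tube at (465,250) are both clear of them. The wrist fix agrees with the top camera to about 2 mm.

```bash
python3 -m jog '[{"rotation":[0,0,0],"translation":[0,-1,-40],"grip":52},{"rotation":[0,0,0],"translation":[0,-1,-65],"grip":52},{"rotation":[0,0,0],"translation":[0,-1,-77],"grip":52},{"rotation":[0,0,0],"translation":[0,-1,-77],"grip":52},{"rotation":[0,0,0],"translation":[0,-1,-77],"grip":20},{"rotation":[0,0,0],"translation":[0,-1,-77],"grip":20},{"rotation":[0,0,0],"translation":[0,-1,-77],"grip":20},{"rotation":[0,0,0],"translation":[0,-1,-77],"grip":20},{"rotation":[0,0,0],"translation":[0,-1,-77],"grip":20},{"rotation":[0,0,0],"translation":[0,-1,-57],"grip":20},{"rotation":[0,0,0],"translation":[0,-1,-10],"grip":20},{"rotation":[0,0,0],"translation":[0,-1,40],"grip":20},{"rotation":[0,0,0],"translation":[0,-1,90],"grip":20},{"rotation":[0,0,0],"translation":[0,-1,110],"grip":20}]' 40
```

```text
time: 3.1
ee_pos: [0.4398, -0.3014, 0.2025]
tcp_rot: [179.7, -0.3, 6.0]
wrist_force: [-0.5, -0.2, -0.6]
opening: 0.025
grasp_force: 40.2
```

```bash
python3 -m jog '[{"rotation":[0,0,-2],"translation":[7,43,0],"grip":20},{"rotation":[0,0,-4],"translation":[14,86,0],"grip":20},{"rotation":[0,0,-6],"translation":[21,130,0],"grip":20},{"rotation":[0,0,-6],"translation":[28,175,0],"grip":20},{"rotation":[0,0,-6],"translation":[35,220,0],"grip":20},{"rotation":[0,0,-6],"translation":[42,265,0],"grip":20},{"rotation":[0,0,-6],"translation":[49,310,0],"grip":20},{"rotation":[0,0,-6],"translation":[56,355,0],"grip":20},{"rotation":[0,0,-6],"translation":[62,400,0],"grip":20},{"rotation":[0,0,-6],"translation":[66,440,-20],"grip":20},{"rotation":[0,0,-6],"translation":[66,458,-60],"grip":20},{"rotation":[0,0,-6],"translation":[66,458,-100],"grip":20},{"rotation":[0,0,-6],"translation":[66,458,-130],"grip":20},{"rotation":[0,0,-6],"translation":[66,458,-140],"grip":20},{"rotation":[0,0,-6],"translation":[66,458,-140],"grip":20}]'
python3 - <<'E'
from meas import *
p,d=snap('top','t2.png'); tubes('top',p); print(readout.get_obs()['ee_pos'])
q,_=snap('wrist','w2.png')
E
```

```text
time: 4.6
ee_pos: [0.5106, 0.0423, 0.0749]
tcp_rot: [-178.0, 0.2, 3.7]
wrist_force: [-0.4, 0.2, -1.1]
opening: 0.025
grasp_force: 40.2
px [372. 178.] ctr [ 595.1 -145.9] size [92.5 28.8] ang 17.7 cap dir -163.8 body [ 607. -143.] cap [ 562. -156.]
px [238. 221.] ctr [506.6 208.5] size [ 25.9 139.8] ang 88.9 cap dir -2.7 body [496. 209.] cap [567. 205.]
px [174. 215.] ctr [524.7 377.3] size [24.8 86.6] ang 89.8 cap dir -1.7 body [513. 377.] cap [559. 376.]
px [197. 223.] ctr [499.8 315.5] size [ 25.9 112.8] ang 88.5 cap dir -3.2 body [491. 315.] cap [549. 312.]
px [404. 242.] ctr [ 445.4 -221.1] size [ 25.8 109. ] ang 87.7 cap dir -0.5 body [ 434. -220.] cap [ 493. -221.]
px [467. 242.] ctr [ 440.6 -380.2] size [111.9  39.4] ang 11.2 cap dir 19.9 body [ 431. -382.] cap [ 484. -363.]
[0.509989   0.04268105 0.07316941]
```

View pics/w2.png

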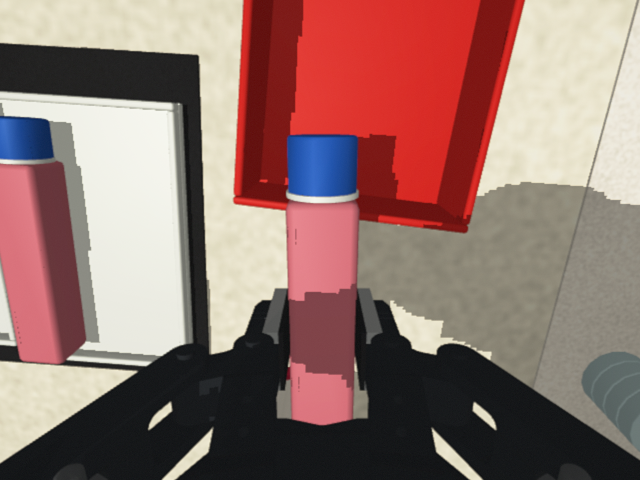

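The arm lags behind the rows, so it stopped short at y=42 mm, with the tube held square at (322,270). I'll settle it and use more rows for travel.

```bash
python3 -m jog '[{"rotation":[0,0,0],"translation":[0,0,20],"grip":20},{"rotation":[0,0,0],"translation":[0,0,20],"grip":20}]'; python3 -c "
from h import *
o=readout.get_obs();print(o['ee_pos'],o['tcp_rot'],o['qd'])"
```

```text
time: 4.9
ee_pos: [0.513, 0.0433, 0.1003]
tcp_rot: [-178.0, -0.2, 3.8]
wrist_force: [0.8, 0.6, -0.3]
opening: 0.0252
grasp_force: 40.2
[0.51299043 0.04325121 0.10026209] [-178.03436627   -0.19650432    3.78812764] [ 0.20528212  0.41260878 -1.95890484 -2.43866174 -0.04658703  0.06179039]
```

```bash
python3 -m jog '[{"rotation":[-1,0,-2],"translation":[-3,40,0],"grip":20},{"rotation":[-2,0,-3.8],"translation":[-7,80,0],"grip":20},{"rotation":[-2,0,-3.8],"translation":[-7,114,0],"grip":20},{"rotation":[-2,0,-3.8],"translation":[-7,114,-20],"grip":20},{"rotation":[-2,0,-3.8],"translation":[-7,114,-45],"grip":20},{"rotation":[-2,0,-3.8],"translation":[-7,114,-45],"grip":20},{"rotation":[-2,0,-3.8],"translation":[-7,114,-45],"grip":20}]'
python3 - <<'E'
from h import *
snap('wrist','w3.png')
o=readout.get_obs();print(o['ee_pos'],o['tcp_rot'])
E
```

```text
time: 5.6
ee_pos: [0.5114, 0.0468, 0.0578]
tcp_rot: [-177.9, 0.3, 4.1]
wrist_force: [-7.7, -1.2, 17.6]
opening: 0.0251
grasp_force: 42.8
[0.51159942 0.04687534 0.05782976] [-177.89402134    0.26665213    4.12166008]
```

View pics/w3.png

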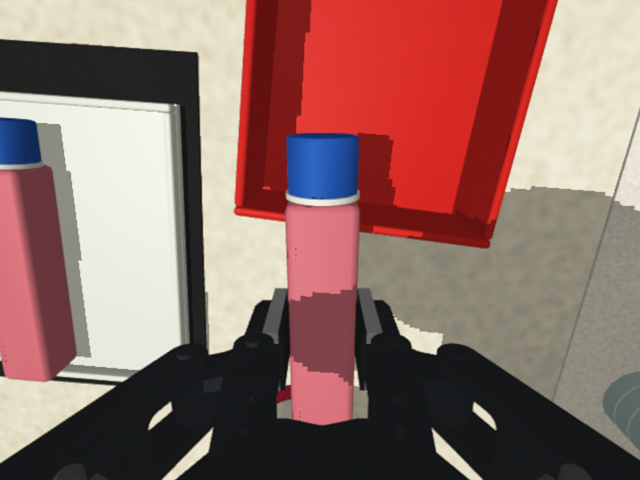

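```bash
python3 -m jog '[{"rotation":[0,0,0],"translation":[0,0,50],"grip":20},{"rotation":[0,0,0],"translation":[0,0,90],"grip":20},{"rotation":[0,0,0],"translation":[0,0,90],"grip":20}]'
python3 - <<'E'
from h import *
p,d=snap('scene','s2.png')
o=readout.get_obs();print(o)
E
```

```text
time: 5.95
ee_pos: [0.5144, 0.0472, 0.1541]
tcp_rot: [-177.9, -0.3, 4.1]
wrist_force: [-0.3, 0.2, -1.3]
opening: 0.0251
grasp_force: 40.7
{'time': 6.0, 'q': array([  4.07108331,  -0.67914091,  -4.63325414,  85.97336597,
         2.10854048, 179.94498654]), 'qd': array([-0.06128262,  1.48977085, -4.12658868, -1.60367178, -0.04661653,
        0.03080509]), 'joint_efforts': array([-9.93690774e-04, -4.92883730e+01,  5.05203509e+01,  6.83355611e-01,
        1.40562127e-01,  3.25918893e-05]), 'ee_pos': array([0.51357264, 0.04706526, 0.1512027 ]), 'tcp_rot': array([-1.77891530e+02, -7.45448615e-02,  4.12605957e+00]), 'wrist_force': array([-0.63646989,  0.19429598, -1.37074098]), 'torque': array([-0.042771  , -0.04533476, -0.06447804]), 'grasp_force': 40.72832465171814, 'opening': 0.025065851891802653}
```

View pics/s2.png

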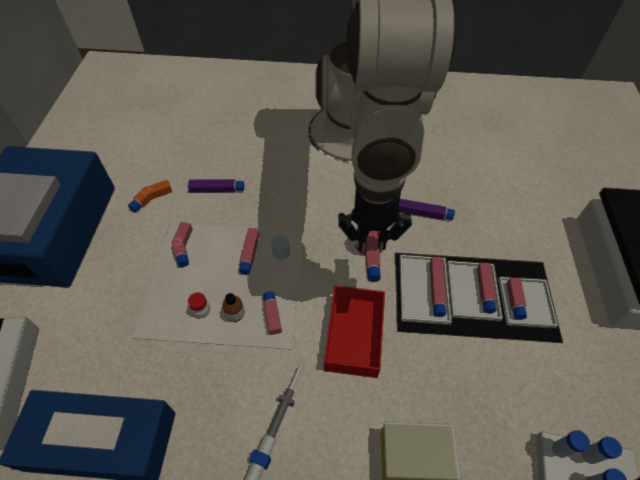

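Joint 6 ran into its 180° limit. Turning the tool by a half turn about z gives the same grasp and leaves room for every later move, so I'll do it now, at height.

```bash
python3 -m jog '[{"rotation":[0,0,8.5],"translation":[0,0,30],"grip":20},{"rotation":[0,0,17],"translation":[0,0,50],"grip":20},{"rotation":[0,0,25.5],"translation":[0,0,50],"grip":20},{"rotation":[0,0,34],"translation":[0,0,50],"grip":20},{"rotation":[0,0,42.5],"translation":[0,0,50],"grip":20},{"rotation":[0,0,51],"translation":[0,0,50],"grip":20},{"rotation":[0,0,59.5],"translation":[0,0,50],"grip":20},{"rotation":[0,0,68],"translation":[0,10,50],"grip":20},{"rotation":[0,0,76.5],"translation":[0,20,50],"grip":20},{"rotation":[0,0,85],"translation":[0,30,50],"grip":20},{"rotation":[0,0,93.5],"translation":[-8,40,50],"grip":20},{"rotation":[0,0,102],"translation":[-8,50,50],"grip":20},{"rotation":[0,0,110.5],"translation":[-8,60,50],"grip":20},{"rotation":[0,0,119],"translation":[-8,70,50],"grip":20},{"rotation":[0,0,127.5],"translation":[-8,80,50],"grip":20},{"rotation":[0,0,136],"translation":[-8,90,50],"grip":20},{"rotation":[0,0,144.5],"translation":[-8,100,50],"grip":20},{"rotation":[0,0,153],"translation":[-8,110,50],"grip":20},{"rotation":[0,0,161.5],"translation":[-8,110,50],"grip":20},{"rotation":[0,0,170],"translation":[-8,110,50],"grip":20}]'; python3 -c "
from h import *
o=readout.get_obs();print(o['ee_pos'],o['tcp_rot'],o['q'])"
```

```text
time: 8.0
ee_pos: [0.5037, 0.1572, 0.1968]
tcp_rot: [-177.8, 0.1, 174.5]
wrist_force: [-0.5, -0.3, -0.9]
opening: 0.0252
grasp_force: 40.7
[0.50371942 0.15721227 0.19677903] [-1.77842001e+02  8.37458624e-02  1.74515624e+02] [18.41699597  2.12187054  3.2216128  91.89788349 -2.00678889 23.91692874]
```

```bash
python3 -m jog '[{"rotation":[2.2,0,5.5],"translation":[1,0,-40],"grip":20},{"rotation":[2.2,0,5.5],"translation":[1,0,-85],"grip":20},{"rotation":[2.2,0,5.5],"translation":[1,0,-125],"grip":20},{"rotation":[2.2,0,5.5],"translation":[1,0,-155],"grip":20},{"rotation":[2.2,0,5.5],"translation":[1,0,-160],"grip":20},{"rotation":[2.2,0,5.5],"translation":[1,0,-160],"grip":20}]'
python3 - <<'E'
from h import *
o=readout.get_obs();print(o['ee_pos'],o['tcp_rot'])
snap('wrist','w4.png')
E
```

```text
time: 8.6
ee_pos: [0.5043, 0.1567, 0.0374]
tcp_rot: [180.0, -0.1, 179.6]
wrist_force: [-0.1, -0.0, 0.3]
opening: 0.0253
grasp_force: 40.7
[0.50426355 0.1566938  0.03743885] [ 1.79955096e+02 -5.65124945e-02  1.79622774e+02]
```

View pics/w4.png

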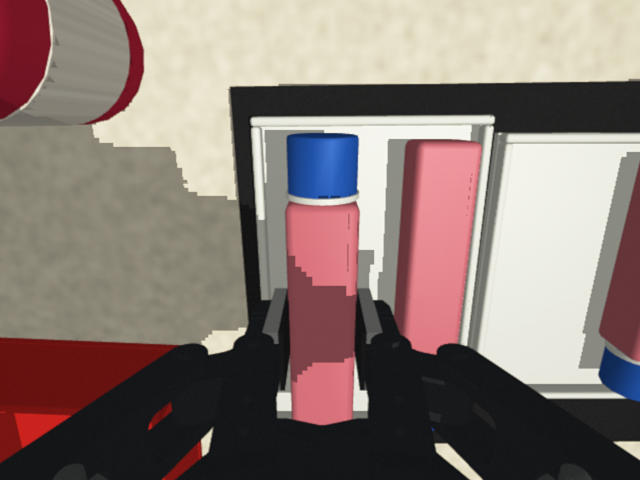

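The wrist view shows the 140 tube over the free half of its tray, with its cap at (322,165). The stored tube is at (440,240), and both ends are inside the walls. Lowering and releasing.

```bash
python3 -m jog '[{"rotation":[0,0,0],"translation":[0,1,-12],"grip":20},{"rotation":[0,0,0],"translation":[0,2,-20],"grip":20},{"rotation":[0,0,0],"translation":[0,2,-22],"grip":20},{"rotation":[0,0,0],"translation":[0,2,-22],"grip":20},{"rotation":[0,0,0],"translation":[0,2,-22],"grip":31},{"rotation":[0,0,0],"translation":[0,2,-22],"grip":31},{"rotation":[0,0,0],"translation":[0,2,-22],"grip":31},{"rotation":[0,0,0],"translation":[0,2,0],"grip":31},{"rotation":[0,0,0],"translation":[0,2,45],"grip":31},{"rotation":[0,0,0],"translation":[0,2,95],"grip":45},{"rotation":[0,0,0],"translation":[0,2,140],"grip":45},{"rotation":[0,0,0],"translation":[0,2,160],"grip":45}]' 30
python3 - <<'E'
from meas import *
o=readout.get_obs();print(o['ee_pos'],o['tcp_rot'])
p,d=snap('top','t3.png'); tubes('top',p)
E
```

```text
time: 9.85
ee_pos: [0.5061, 0.1592, 0.2033]
tcp_rot: [179.8, 0.4, 179.6]
wrist_force: [0.1, -0.0, -0.4]
opening: 0.0452
grasp_force: 0.0
[0.50609018 0.15917473 0.20327636] [179.81503048   0.38753578 179.61517632]
px [372. 178.] ctr [ 595.1 -145.9] size [92.5 28.8] ang 17.7 cap dir -163.5 body [ 607. -142.] cap [ 562. -156.]
px [174. 215.] ctr [523.5 377.2] size [89.  24.9] ang 0.0 cap dir -1.6 body [513. 377.] cap [559. 376.]
px [197. 223.] ctr [499.9 315.3] size [ 24.7 112.6] ang 89.8 cap dir 2.0 body [491. 316.] cap [549. 318.]
px [404. 242.] ctr [ 445.4 -221.1] size [ 25.8 109. ] ang 87.7 cap dir -0.5 body [ 434. -220.] cap [ 493. -221.]
px [467. 242.] ctr [ 440.6 -380.2] size [111.9  39.4] ang 11.2 cap dir 19.9 body [ 431. -382.] cap [ 484. -363.]
```

```bash
python3 -m jog '[{"rotation":[0,0,0],"translation":[-6,-40,0],"grip":48},{"rotation":[0,0,-1.7],"translation":[-12,-82,0],"grip":48},{"rotation":[0,0,-1.7],"translation":[-18,-124,0],"grip":48},{"rotation":[0,0,-1.7],"translation":[-25,-166,0],"grip":48},{"rotation":[0,0,-1.7],"translation":[-32,-208,0],"grip":48},{"rotation":[0,0,-1.7],"translation":[-39,-250,0],"grip":48},{"rotation":[0,0,-1.7],"translation":[-46,-292,0],"grip":48},{"rotation":[0,0,-1.7],"translation":[-52,-334,0],"grip":48},{"rotation":[0,0,-1.7],"translation":[-59,-370,0],"grip":48},{"rotation":[0,0,-1.7],"translation":[-59,-380,-20],"grip":48},{"rotation":[0,0,-1.7],"translation":[-59,-380,-65],"grip":48},{"rotation":[0,0,-1.7],"translation":[-59,-380,-110],"grip":48},{"rotation":[0,0,-1.7],"translation":[-59,-380,-135],"grip":48},{"rotation":[0,0,-1.7],"translation":[-59,-380,-135],"grip":48}]' 40; python3 -c "
from h import *
o=readout.get_obs();print(o['ee_pos'],o['tcp_rot'])"
```

```text
time: 11.3
ee_pos: [0.4438, -0.22, 0.0596]
tcp_rot: [179.8, -0.3, 177.9]
wrist_force: [-0.6, 0.4, 0.8]
opening: 0.0479
grasp_force: 0.0
[ 0.44375228 -0.22003395  0.05955012] [179.75558612  -0.26370975 177.90491375]
```

```bash
python3 -m jog '[{"rotation":[0,0,0],"translation":[1,0,-30],"grip":48},{"rotation":[0,0,0],"translation":[1,0,-48],"grip":48},{"rotation":[0,0,0],"translation":[1,0,-53],"grip":48},{"rotation":[0,0,0],"translation":[1,0,-53],"grip":48},{"rotation":[0,0,0],"translation":[1,0,-53],"grip":20},{"rotation":[0,0,0],"translation":[1,0,-53],"grip":20},{"rotation":[0,0,0],"translation":[1,0,-53],"grip":20},{"rotation":[0,0,0],"translation":[1,0,-53],"grip":20},{"rotation":[0,0,0],"translation":[1,0,-53],"grip":20},{"rotation":[0,0,0],"translation":[1,0,-30],"grip":20},{"rotation":[0,0,0],"translation":[1,0,15],"grip":20},{"rotation":[0,0,0],"translation":[1,0,60],"grip":20},{"rotation":[0,0,0],"translation":[1,0,105],"grip":20},{"rotation":[0,0,0],"translation":[1,0,135],"grip":20},{"rotation":[0,0,0],"translation":[1,0,135],"grip":20}]' 40; python3 -c "
from h import *
o=readout.get_obs();print(o['ee_pos'],o['tcp_rot'])"
```

```text
time: 12.8
ee_pos: [0.4487, -0.2218, 0.204]
tcp_rot: [-179.9, 0.5, 177.9]
wrist_force: [0.3, 0.1, -1.1]
opening: 0.0247
grasp_force: 40.2
[ 0.44866893 -0.22181725  0.20399666] [-179.89949335    0.50415369  177.92480243]
```

```bash
python3 -m jog '[{"rotation":[0,0,2],"translation":[4,40,0],"grip":20},{"rotation":[0,0,2],"translation":[8,82,0],"grip":20},{"rotation":[0,0,2],"translation":[13,124,0],"grip":20},{"rotation":[0,0,2],"translation":[18,166,0],"grip":20},{"rotation":[0,0,2],"translation":[22,208,0],"grip":20},{"rotation":[0,0,2],"translation":[27,250,0],"grip":20},{"rotation":[0,0,2],"translation":[31,292,0],"grip":20},{"rotation":[0,0,2],"translation":[36,334,0],"grip":20},{"rotation":[0,0,2],"translation":[40,376,0],"grip":20},{"rotation":[0,0,2],"translation":[45,418,0],"grip":20},{"rotation":[0,0,2],"translation":[49,460,0],"grip":20},{"rotation":[0,0,2],"translation":[52.5,489,0],"grip":20},{"rotation":[0,0,2],"translation":[52.5,489,-20],"grip":20},{"rotation":[0,0,2],"translation":[52.5,489,-65],"grip":20},{"rotation":[0,0,2],"translation":[52.5,489,-110],"grip":20},{"rotation":[0,0,2],"translation":[52.5,489,-145],"grip":20},{"rotation":[0,0,2],"translation":[52.5,489,-158],"grip":20},{"rotation":[0,0,2],"translation":[52.5,489,-158],"grip":20}]'
python3 - <<'E'
from h import *
o=readout.get_obs();print(o['ee_pos'],o['tcp_rot'])
snap('wrist','w5.png')
E
```

```text
time: 14.6
ee_pos: [0.4985, 0.2673, 0.0388]
tcp_rot: [-180.0, -0.1, 179.9]
wrist_force: [0.3, -0.7, -0.4]
opening: 0.0251
grasp_force: 40.2
[0.49853348 0.26734612 0.0388067 ] [-1.79997734e+02 -8.60692690e-02  1.79918282e+02]
```

View pics/w5.png

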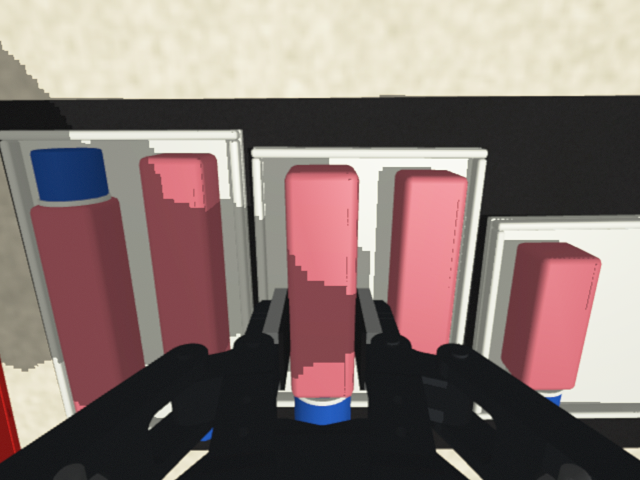

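The 140 tube lies in its tray (cap at (70,175)). The 115 tube is over the free half of the middle tray, around (322,280), and fits. Lowering and releasing.

```bash
python3 -m jog '[{"rotation":[0,0,0],"translation":[0,1,-12],"grip":20},{"rotation":[0,0,0],"translation":[0,1,-22],"grip":20},{"rotation":[0,0,0],"translation":[0,1,-25],"grip":20},{"rotation":[0,0,0],"translation":[0,1,-25],"grip":20},{"rotation":[0,0,0],"translation":[0,1,-25],"grip":31},{"rotation":[0,0,0],"translation":[0,1,-25],"grip":31},{"rotation":[0,0,0],"translation":[0,1,-25],"grip":31},{"rotation":[0,0,0],"translation":[0,1,0],"grip":31},{"rotation":[0,0,0],"translation":[0,1,45],"grip":31},{"rotation":[0,0,0],"translation":[0,1,95],"grip":45},{"rotation":[0,0,0],"translation":[0,1,140],"grip":45},{"rotation":[0,0,0],"translation":[0,1,160],"grip":45},{"rotation":[0,0,0],"translation":[0,1,160],"grip":45}]' 30
```

```text
time: 15.95
ee_pos: [0.5008, 0.2696, 0.2043]
tcp_rot: [179.7, 0.4, 179.9]
wrist_force: [-0.1, 1.2, 0.1]
opening: 0.0447
grasp_force: 0.0
```

```bash
python3 -m jog '[{"rotation":[0,0,4],"translation":[9,-40,0],"grip":48},{"rotation":[0,0,8],"translation":[18,-80,0],"grip":48},{"rotation":[0,0,12],"translation":[28,-120,0],"grip":48},{"rotation":[0,0,17],"translation":[38,-160,0],"grip":48},{"rotation":[0,0,17],"translation":[48,-200,0],"grip":48},{"rotation":[0,0,17],"translation":[58,-240,0],"grip":48},{"rotation":[0,0,17],"translation":[67,-280,0],"grip":48},{"rotation":[0,0,17],"translation":[76,-320,0],"grip":48},{"rotation":[0,0,17],"translation":[86,-365,0],"grip":48},{"rotation":[0,0,17],"translation":[96,-405,0],"grip":48},{"rotation":[0,0,17],"translation":[96,-415,-25],"grip":48},{"rotation":[0,0,17],"translation":[96,-415,-65],"grip":48},{"rotation":[0,0,17],"translation":[96,-415,-105],"grip":48},{"rotation":[0,0,17],"translation":[96,-415,-125],"grip":48},{"rotation":[0,0,17],"translation":[96,-415,-125],"grip":48},{"rotation":[0,0,17],"translation":[96,-415,-125],"grip":48}]' 40
python3 - <<'E'
from h import *
from scipy.spatial.transform import Rotation as R
o=readout.get_obs();print(o['ee_pos'],o['tcp_rot'])
p,d=snap('wrist','w6.png'); i=info('wrist')
T=np.array(i['tool_from_camera']); f=240/np.tan(np.radians(i['vertical_fov']/2)); Rw=R.from_euler('xyz',o['tcp_rot'],degrees=True).as_matrix()
for r in spotter.mark_of('wrist','tube_90'):
    ray=Rw@T[:3,:3]@np.array([(r['uv'][0]-i['cx'])/f,(r['uv'][1]-i['cy'])/f,1]); c=o['ee_pos']+Rw@T[:3,3]
    print(r['uv'],r['confidence'],c+ray*(.015-c[2])/ray[2])
E
```

```text
time: 17.55
ee_pos: [0.5953, -0.146, 0.0753]
tcp_rot: [179.9, 0.0, -163.1]
wrist_force: [-0.4, -0.0, 1.0]
opening: 0.0478
grasp_force: 0.0
[ 0.59532748 -0.14597255  0.07526441] [ 1.79881725e+02  3.32707180e-02 -1.63076472e+02]
[318.6, 261.3] 0.62 [ 0.59728959 -0.14632982  0.015     ]
```

Aligned. Grasp and lift.

```bash
python3 -m jog '[{"rotation":[0,0,0],"translation":[1,0,-35],"grip":48},{"rotation":[0,0,0],"translation":[1,0,-60],"grip":48},{"rotation":[0,0,0],"translation":[1,0,-66],"grip":48},{"rotation":[0,0,0],"translation":[1,0,-66],"grip":48},{"rotation":[0,0,0],"translation":[1,0,-66],"grip":20},{"rotation":[0,0,0],"translation":[1,0,-66],"grip":20},{"rotation":[0,0,0],"translation":[1,0,-66],"grip":20},{"rotation":[0,0,0],"translation":[1,0,-66],"grip":20},{"rotation":[0,0,0],"translation":[1,0,-66],"grip":20},{"rotation":[0,0,0],"translation":[1,0,-40],"grip":20},{"rotation":[0,0,0],"translation":[1,0,5],"grip":20},{"rotation":[0,0,0],"translation":[1,0,50],"grip":20},{"rotation":[0,0,0],"translation":[1,0,95],"grip":20},{"rotation":[0,0,0],"translation":[1,0,120],"grip":20},{"rotation":[0,0,0],"translation":[1,0,120],"grip":20}]' 40; python3 -c "
from h import *
o=readout.get_obs();print(o['ee_pos'],o['tcp_rot'])"
```

```text
time: 19.15
ee_pos: [0.5982, -0.1464, 0.2012]
tcp_rot: [-179.9, 0.5, -163.1]
wrist_force: [-0.3, -0.9, -0.6]
opening: 0.025
grasp_force: 40.3
[ 0.59816991 -0.14644721  0.20119752] [-179.85200622    0.48502356 -163.08129977]
```

```bash
python3 -m jog '[{"rotation":[0,0,-4],"translation":[-6,40,0],"grip":20},{"rotation":[0,0,-8],"translation":[-12,82,0],"grip":20},{"rotation":[0,0,-12],"translation":[-18,124,0],"grip":20},{"rotation":[0,0,-17],"translation":[-24,166,0],"grip":20},{"rotation":[0,0,-17],"translation":[-30,208,0],"grip":20},{"rotation":[0,0,-17],"translation":[-36,250,0],"grip":20},{"rotation":[0,0,-17],"translation":[-42,292,0],"grip":20},{"rotation":[0,0,-17],"translation":[-48,334,0],"grip":20},{"rotation":[0,0,-17],"translation":[-54,376,0],"grip":20},{"rotation":[0,0,-17],"translation":[-60,418,0],"grip":20},{"rotation":[0,0,-17],"translation":[-66,460,0],"grip":20},{"rotation":[0,0,-17],"translation":[-70,502,0],"grip":20},{"rotation":[0,0,-17],"translation":[-74.5,544,0],"grip":20},{"rotation":[0,0,-17],"translation":[-74.5,569,0],"grip":20},{"rotation":[0,0,-17],"translation":[-74.5,569,-20],"grip":20},{"rotation":[0,0,-17],"translation":[-74.5,569,-65],"grip":20},{"rotation":[0,0,-17],"translation":[-74.5,569,-110],"grip":20},{"rotation":[0,0,-17],"translation":[-74.5,569,-145],"grip":20},{"rotation":[0,0,-17],"translation":[-74.5,569,-155],"grip":20},{"rotation":[0,0,-17],"translation":[-74.5,569,-155],"grip":20}]'
python3 - <<'E'
from h import *
o=readout.get_obs();print(o['ee_pos'],o['tcp_rot'])
snap('wrist','w7.png')
E
```

```text
time: 21.15
ee_pos: [0.5213, 0.4223, 0.0389]
tcp_rot: [-180.0, -0.1, 179.9]
wrist_force: [0.2, 0.4, 0.1]
opening: 0.0254
grasp_force: 40.2
[0.52127785 0.42225462 0.03892712] [-1.79974909e+02 -5.67049762e-02  1.79920303e+02]
```

View pics/w7.png

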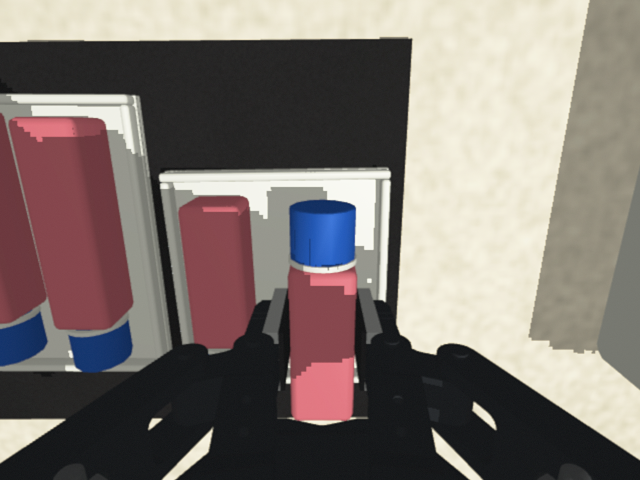

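The 90 tube is over the free half of its tray, with its cap at (322,233) and the stored tube at (217,270). Lowering and releasing.

```bash
python3 -m jog '[{"rotation":[0,0,0],"translation":[0,0,-12],"grip":20},{"rotation":[0,0,0],"translation":[0,0,-22],"grip":20},{"rotation":[0,0,0],"translation":[0,0,-25],"grip":20},{"rotation":[0,0,0],"translation":[0,0,-25],"grip":20},{"rotation":[0,0,0],"translation":[0,0,-25],"grip":31},{"rotation":[0,0,0],"translation":[0,0,-25],"grip":31},{"rotation":[0,0,0],"translation":[0,0,-25],"grip":31},{"rotation":[0,0,0],"translation":[0,0,0],"grip":31},{"rotation":[0,0,0],"translation":[0,0,45],"grip":31},{"rotation":[0,0,0],"translation":[0,0,95],"grip":45},{"rotation":[0,0,0],"translation":[0,0,140],"grip":45},{"rotation":[0,0,0],"translation":[0,0,160],"grip":45},{"rotation":[0,0,0],"translation":[0,0,160],"grip":45}]' 30
python3 - <<'E'
from meas import *
p,d=snap('top','t4.png')
for r in spotter.mark_of('top','kinked_grip')[:3]+spotter.mark_of('top','tube_kinked')[:3]: print(np.round(r['uv'],1),r['confidence'],np.round(world('top',*r['uv'],z=.015),4))
# foot half angle: pink points with x low
hs=cv2.cvtColor(p,cv2.COLOR_RGB2HSV); m=((hs[...,0]>165)|(hs[...,0]<8))&(hs[...,1]>70)&(hs[...,1]<175)&(hs[...,2]>110)
m[:,:452]=0;m[:,485:]=0;m[:215]=0;m[270:]=0
P=lift('top',m,.028)*1000
Q=P[P[:,0]<425]; q=cv2.minAreaRect(Q.astype(np.float32)); print(P.min(0),P.max(0),q)
for x in range(380,470,6):
    s=P[abs(P[:,0]-x)<3]; 
    if len(s): print(x,s[:,1].min().round(),s[:,1].max().round())
E
```

```text
time: 22.5
ee_pos: [0.5231, 0.4238, 0.2049]
tcp_rot: [179.7, 0.4, 179.9]
wrist_force: [1.1, 0.7, -0.1]
opening: 0.0449
grasp_force: 0.0
[466.2 252.5] 0.78 [ 0.4057 -0.3826  0.015 ]
[508.3 303.7] 0.6 [ 0.2716 -0.4814  0.015 ]
[470.5 238.3] 0.6 [ 0.4432 -0.3962  0.015 ]
[518.  295.9] 0.58 [ 0.2911 -0.5077  0.015 ]
[257.2 217.5] 0.23 [0.5071 0.1608 0.015 ]
[ 386.14175992 -399.60653789] [ 476.04080338 -359.03921254] ((404.64862060546875, -380.32049560546875), (28.178485870361328, 38.13772964477539), 86.23217010498047)
386 -393.0 -365.0
392 -394.0 -370.0
398 -394.0 -371.0
404 -394.0 -371.0
410 -395.0 -371.0
416 -395.0 -372.0
422 -396.0 -372.0
428 -396.0 -373.0
434 -399.0 -373.0
440 -399.0 -368.0
446 -400.0 -366.0
452 -397.0 -361.0
458 -393.0 -359.0
464 -390.0 -362.0
```

```bash
python3 -m jog '[{"rotation":[0,0,0],"translation":[-6,-42,0],"grip":50},{"rotation":[0,0,0],"translation":[-12,-84,0],"grip":50},{"rotation":[0,0,0],"translation":[-18,-128,0],"grip":50},{"rotation":[0,0,0],"translation":[-24,-172,0],"grip":50},{"rotation":[0,0,0],"translation":[-30,-216,0],"grip":50},{"rotation":[0,0,0],"translation":[-36,-260,0],"grip":50},{"rotation":[0,0,-1],"translation":[-42,-304,0],"grip":50},{"rotation":[0,0,-2],"translation":[-48,-348,0],"grip":50},{"rotation":[0,0,-4],"translation":[-54,-392,0],"grip":50},{"rotation":[0,0,-4],"translation":[-60,-436,0],"grip":50},{"rotation":[0,0,-4],"translation":[-66,-480,0],"grip":50},{"rotation":[0,0,-4],"translation":[-72,-524,0],"grip":50},{"rotation":[0,0,-4],"translation":[-78,-568,0],"grip":50},{"rotation":[0,0,-4],"translation":[-84,-612,0],"grip":50},{"rotation":[0,0,-4],"translation":[-90,-656,0],"grip":50},{"rotation":[0,0,-4],"translation":[-96,-700,0],"grip":50},{"rotation":[0,0,-4],"translation":[-102,-744,-20],"grip":50},{"rotation":[0,0,-4],"translation":[-109,-788,-60],"grip":50},{"rotation":[0,0,-4],"translation":[-109.5,-806.5,-100],"grip":50},{"rotation":[0,0,-4],"translation":[-109.5,-806.5,-125],"grip":50}]' 40; python3 -m jog '[{"rotation":[0,0,0],"translation":[0,0,0],"grip":50}]'
python3 - <<'E'
from h import *
from scipy.spatial.transform import Rotation as R
o=readout.get_obs();print(o['ee_pos'],o['tcp_rot'])
p,d=snap('wrist','w8.png'); i=info('wrist')
T=np.array(i['tool_from_camera']); f=240/np.tan(np.radians(i['vertical_fov']/2)); Rw=R.from_euler('xyz',o['tcp_rot'],degrees=True).as_matrix()
for r in spotter.mark_of('wrist','kinked_grip')+spotter.mark_of('wrist','tube_kinked'):
    ray=Rw@T[:3,:3]@np.array([(r['uv'][0]-i['cx'])/f,(r['uv'][1]-i['cy'])/f,1]); c=o['ee_pos']+Rw@T[:3,3]
    print(r['uv'],r['confidence'],c+ray*(.015-c[2])/ray[2])
E
```

```text
time: 24.65
ee_pos: [0.4102, -0.3847, 0.0701]
tcp_rot: [179.7, -0.2, 175.8]
wrist_force: [0.0, 0.5, 0.1]
opening: 0.0501
grasp_force: 0.0
time: 24.75
ee_pos: [0.4096, -0.3818, 0.0692]
tcp_rot: [179.5, -0.4, 175.8]
wrist_force: [0.5, 0.6, 0.4]
opening: 0.0499
grasp_force: 0.0
[ 0.40960598 -0.38180318  0.06916053] [179.54310167  -0.36710753 175.83853652]
[313.5, 273.1] 0.89 [ 0.41520602 -0.38587406  0.015     ]
[82.8, 15.3] 0.64 [ 0.27862576 -0.48261935  0.015     ]
[42.7, 51.6] 0.86 [ 0.29238041 -0.50546021  0.015     ]
[311.2, 272.4] 0.62 [ 0.41468227 -0.38713801  0.015     ]
[312.3, 313.9] 0.6 [ 0.44076178 -0.38860388  0.015     ]
```

View pics/w8.png

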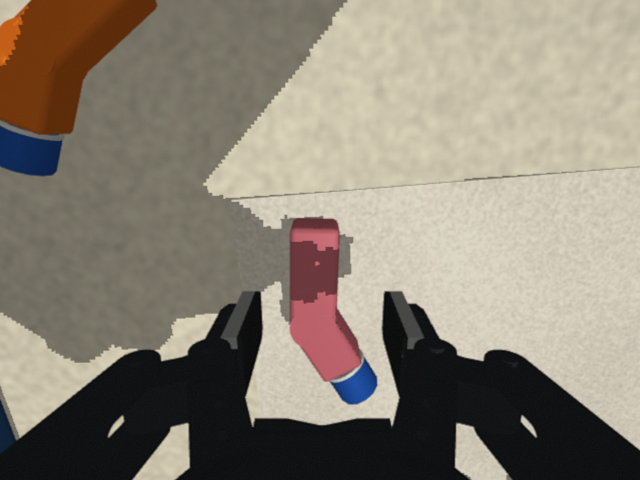

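The wrist view shows the pink kinked tube with its foot half at (314,270), lined up between the fingers. The orange decoy at (60,80) is well away. Grasp and lift.

```bash
python3 -m jog '[{"rotation":[0,0,0],"translation":[0,-1.5,-35],"grip":50},{"rotation":[0,0,0],"translation":[0,-1.5,-60],"grip":50},{"rotation":[0,0,0],"translation":[0,-1.5,-65],"grip":50},{"rotation":[0,0,0],"translation":[0,-1.5,-65],"grip":50},{"rotation":[0,0,0],"translation":[0,-1.5,-65],"grip":20},{"rotation":[0,0,0],"translation":[0,-1.5,-65],"grip":20},{"rotation":[0,0,0],"translation":[0,-1.5,-65],"grip":20},{"rotation":[0,0,0],"translation":[0,-1.5,-65],"grip":20},{"rotation":[0,0,0],"translation":[0,-1.5,-65],"grip":20},{"rotation":[0,0,0],"translation":[0,-1.5,-40],"grip":20},{"rotation":[0,0,0],"translation":[0,-1.5,5],"grip":20},{"rotation":[0,0,0],"translation":[0,-1.5,50],"grip":20},{"rotation":[0,0,0],"translation":[0,-1.5,95],"grip":20},{"rotation":[0,0,0],"translation":[0,-1.5,120],"grip":20},{"rotation":[0,0,0],"translation":[0,-1.5,120],"grip":20}]' 50; python3 -c "
from h import *
o=readout.get_obs();print(o['ee_pos'],o['tcp_rot'])"
```

```text
time: 26.4
ee_pos: [0.4139, -0.3862, 0.2012]
tcp_rot: [-179.8, 0.5, 175.9]
wrist_force: [0.7, 0.0, -0.6]
opening: 0.0246
grasp_force: 49.3
[ 0.41388263 -0.38616418  0.20118343] [-179.79145041    0.45177484  175.92673542]
```

```bash
python3 -m jog '[{"rotation":[0,0,0],"translation":[16,37,0],"grip":20},{"rotation":[0,0,0],"translation":[32,74,0],"grip":20},{"rotation":[0,0,0],"translation":[48,111,0],"grip":20},{"rotation":[0,0,0],"translation":[64,148,0],"grip":20},{"rotation":[0,0,0],"translation":[80,185,0],"grip":20},{"rotation":[0,0,0],"translation":[96,222,0],"grip":20},{"rotation":[0,0,0],"translation":[112,259,0],"grip":20},{"rotation":[0,0,0],"translation":[128,296,0],"grip":20},{"rotation":[0,0,0],"translation":[145,333,0],"grip":20},{"rotation":[0,0,0],"translation":[162,370,0],"grip":20},{"rotation":[0,0,0],"translation":[180,409,0],"grip":20},{"rotation":[0,0,0],"translation":[180,409,0],"grip":20},{"rotation":[0,0,0],"translation":[180,409,-40],"grip":20},{"rotation":[0,0,0],"translation":[180,409,-80],"grip":20},{"rotation":[0,0,0],"translation":[180,409,-100],"grip":20},{"rotation":[0,0,0],"translation":[180,409,-100],"grip":20}]'
python3 - <<'E'
from h import *
o=readout.get_obs();print(o['ee_pos'],o['tcp_rot'])
a,_=snap('wrist'); b,_=snap('top')
cv2.imwrite('pics/c9.png',np.hstack([cv2.resize(a,(400,300)),cv2.resize(b[130:280,140:340],(400,300))])[:,:,::-1])
E
```

```text
time: 28.0
ee_pos: [0.5904, 0.0235, 0.0918]
tcp_rot: [180.0, -0.3, 175.9]
wrist_force: [-0.2, 0.3, 0.2]
opening: 0.0244
grasp_force: 49.3
[0.59036298 0.02347904 0.09176139] [179.95686367  -0.26030136 175.9084421 ]
```

View pics/c9.png

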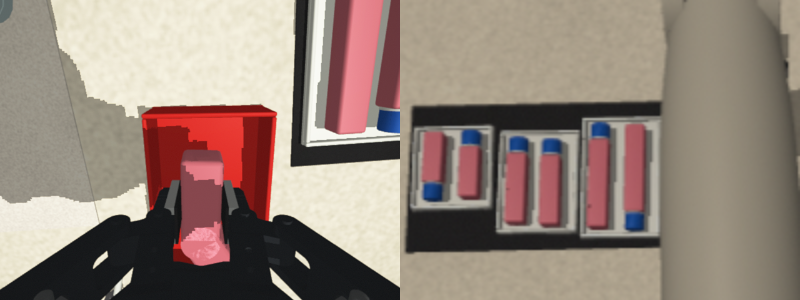

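The kinked tube is centred over the red bin (wrist view at (200,205)), and all three trays hold two tubes lying lengthwise. Lowering it into the bin and releasing.

```bash
python3 -m jog '[{"rotation":[0,0,0],"translation":[0,0,-35],"grip":20},{"rotation":[0,0,0],"translation":[0,0,-65],"grip":20},{"rotation":[0,0,0],"translation":[0,0,-75],"grip":20},{"rotation":[0,0,0],"translation":[0,0,-75],"grip":20},{"rotation":[0,0,0],"translation":[0,0,-75],"grip":42},{"rotation":[0,0,0],"translation":[0,0,-75],"grip":42},{"rotation":[0,0,0],"translation":[0,0,-75],"grip":42},{"rotation":[0,0,0],"translation":[0,0,-50],"grip":42},{"rotation":[0,0,0],"translation":[0,0,-5],"grip":42},{"rotation":[0,0,0],"translation":[0,0,40],"grip":42},{"rotation":[0,0,0],"translation":[0,0,85],"grip":42},{"rotation":[0,0,0],"translation":[0,-40,110],"grip":42},{"rotation":[0,0,0],"translation":[-20,-80,110],"grip":42},{"rotation":[0,0,0],"translation":[-40,-120,110],"grip":42},{"rotation":[0,0,0],"translation":[-60,-160,110],"grip":42},{"rotation":[0,0,0],"translation":[-80,-200,110],"grip":42},{"rotation":[0,0,0],"translation":[-80,-200,110],"grip":42}]'
python3 - <<'E'
from h import *
b,_=snap('top'); a,_=snap('scene')
cv2.imwrite('pics/c10.png',np.vstack([cv2.resize(b[130:280,140:500],(720,300)),cv2.resize(a[180:380,120:600],(720,300))])[:,:,::-1])
E
```

```text
time: 29.8
ee_pos: [0.5108, -0.1799, 0.2067]
tcp_rot: [180.0, 0.2, 175.7]
wrist_force: [-0.0, 0.2, -0.7]
opening: 0.0419
grasp_force: 0.0
```

View pics/c10.png

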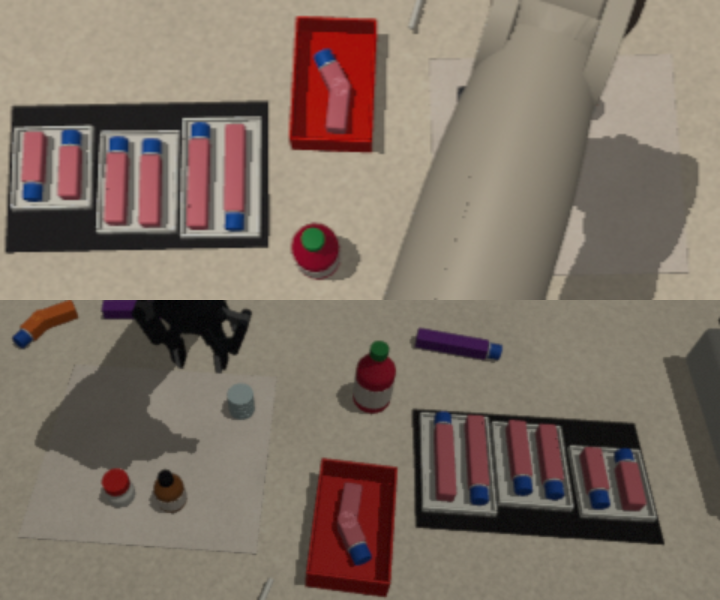

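All three straight tubes lie in their own trays and the kinked one is in the bin at (335,90). The bottles, jar and dishes are still standing where they were. Handing in.

```bash
python3 -c "
from workcell import bot
print(bot.job_done())"
```

```text
the job is handed in; nothing more can be done
None
```

The job is handed in at about 30 s: the 90, 115 and 140 mm tubes lie lengthwise in their own trays beside the stored ones, the kinked tube is in the red bin, and the bottles, jar and dishes still stand; the 90 and 140 tubes lie cap-opposite to their stored neighbours, and the 140 tube brushed something near the bin rim (about 18 N) on the way.

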